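Ready the counter cleaner: cup off the rail, safety cap off the jug

TASK

Lift the yellow dosing cup up and off the rail it hangs on and stand it upright, wholly on the round black mat, setting it down gently and letting go. Then open the white cleaner jug: push its red safety cap down and, keeping it pushed, twist it anticlockwise until it is free; lift it off and finish while holding it in the gripper straight above the open neck, about 5 cm clear of it. Leave everything else where it stands.

Things in the scene. Friction and masses are not known exactly. Their poses are not given: they have to be found in the camera images.
- cup: Yellow dosing cup, open on top, 56 mm diameter, 75 mm tall, wall 3 mm, about 80 g. Origin: centre of its underside, z up its axis. Its hook is at +x (see hook). It hangs upright (within 3 degrees) from the rack's upper bar, underside about 100 mm above the counter, yaw equal to the rack's. Raise it at least 20 mm straight up, then take it away along the rack's -x.
- hook (a point): Middle of the cup's rigid hook, 34 mm along the cup's +x, 68 mm above its underside. The hook is 14 mm wide in y: a strap 66 to 70 mm above the underside from the wall out to 42 mm from the axis, and there a tongue 4 mm thick hanging down to 52 mm above the underside, behind the bar.
- rack: Rail rack fixed to the counter: wooden plate 130 x 180 x 8 mm, origin at the centre of its underside. Two 8 mm steel bars along its y, 33 mm (lower: 32) to its +x, centres 112 and 162 mm above the counter, between 10 mm posts at y +-80 mm. The cup hangs from the upper bar on the -x side, axis within 3 mm of the plate's middle in x, 20 mm in y, and leans on the lower bar.
- mat_top (a point): Centre of the upper face of the round black rubber mat, 120 mm diameter, 4 mm thick, fixed to the counter.
- jug: White cleaner jug, 116 mm diameter, blue and paper bands, held fast in a steel holder fixed to the counter; it cannot move. Origin: centre of the underside, z up. Straight to 122 mm; the shoulder is 138 mm high at 50 mm from the axis and 158 mm at 20 mm. Neck 28 mm diameter with three locking lugs out to 19 mm radius. A handle reaches 92 mm along -x, below 130 mm.
- neck (a point): Centre of the top of the jug's neck, 196 mm above the jug's origin, on its axis; the locked cap's top is 18 mm higher. To open: push the cap down 4.5 mm or more (6 to 7 is good, 8 is the hard stop), keep it down and turn it anticlockwise seen from above. After 48 degrees it is free to rise, at about 85 it meets a stop: turn about 68 and lift straight up.
- cap: Red ribbed safety cap, 48 mm diameter, 30 mm tall, 25 g, a loose part locked on the neck. Origin: centre of its lower rim, z up; locked, the rim is 184 mm and the top 214 mm above the jug's origin. A white bar on top points along its x, which when locked lies within 0.03 rad of the jug's x. See neck for how it opens.
- liner (a joint): Sprung grey disc on the neck, under the cap: m pushed down; 0 with the cap locked, 0.008 at its stop, -0.004 with the cap off. It pushes up with about 6 N at 0 and 1 N more per mm. Not pushed, the cap is locked (5 degrees of play); clockwise is blocked. Let go after turning, the cap stays on, about 4 mm above its locked height.
- tumbler_red: Loose bystander, red drinks tumbler, 82 mm diameter, 113 mm tall; origin at the centre of its underside. Leave it in place.
- tumbler_violet: Loose bystander, violet drinks tumbler, 82 mm diameter, 113 mm tall; origin at the centre of its underside. Leave it in place.
- wine_a: Loose bystander, green wine bottle, 74 mm diameter, 300 mm tall; origin at the centre of its underside. Leave it in place.
- wine_b: Loose bystander, amber wine bottle, 74 mm diameter, 300 mm tall; origin at the centre of its underside. Leave it in place.
- spray: Loose bystander, green spray bottle with black head, 70 mm diameter, 195 mm tall; its nozzle sticks out 50 mm along -x; origin at the centre of its underside. Leave it in place.
- stopper: Loose bystander, cork stopper, 32 mm diameter, 40 mm tall; origin at the centre of its underside. Leave it in place.
- glass: Loose bystander, open drinking glass, 72 mm diameter, 100 mm tall; origin at the centre of its underside. Leave it in place.
Mind the look-alikes: they are no part of the job. Of the things that look like the rack, take the one that is farthest to the robot's right at the start.

How it is judged:
On the way, in this order (a step that is already met when the one before it is completed fails the run):
1. the cup is lifted off the rail in the gripper (contact force between the fingers and cup above 0.5 N and contact force between cup and rack below 0.05 N and z of cup in the frame of rack above 0.112 m), for 0.1 s.
2. the cup stands upright on the mat, let go (horizontal distance between cup and mat_top below 0.036 m and z of cup in the frame of mat_top below 0.004 m and angle between cup's own z axis and vertical below 0.12 rad and linear speed of cup below 0.05 m/s and contact force between the fingers and cup below 0.05 N), for 0.3 s.
3. the locked cap is pushed down (value of joint liner above 0.004 m and angle between the x axis of cap and the x axis of jug, either way round below 0.3 rad), for 0.05 s.
4. the cap is turned free while still on the neck (angle between the x axis of cap and the x axis of jug, either way round above 0.72 rad and z of cap in the frame of jug below 0.192 m), for 0.05 s.
At the end, for the whole second after the job is handed in: The cup stands let go and at rest on the mat, upright within 7 degrees and its axis within 36 mm of the mat's centre. The cap is held still in the gripper, touching nothing of the jug, its rim 20 to 120 mm above the neck's top and its origin within 30 mm sideways of the neck's axis (all of step 2 and contact force between the fingers and cap above 1 N and contact force between cap and jug below 0.05 N and z of cap in the frame of neck between 0.02 and 0.12 m and horizontal distance between cap and neck below 0.03 m and linear speed of cap below 0.05 m/s); the arm keeps its last pose, push and grip.
It fails at once if a loose bystander is displaced by more than 30 mm (distance of any of tumbler_red, tumbler_violet, wine_a, wine_b, spray, stopper, glass from where it was at the start of the episode above 0.03 m).
It fails at once if the cup is dropped (linear speed of cup above 0.5 m/s and contact force between the fingers and cup below 0.05 N).
It fails at once if the cup is tipped over (angle between cup's own z axis and vertical above 0.8 rad).
It also fails if it takes over 58 s, if anything falls off the work surface, if the arm or the gripper's body presses on something with over 40 N, if the wrist force passes 120 N, or if a joint passes its speed limit or range.

ROBOT

A 6-joint arm with a two-finger parallel gripper is mounted at the origin on the work surface. World frame = base frame: x ahead of the robot, y to its left, z up, the work surface at z = 0. Lengths are in m, angles in rad, forces in N, time in s.
With the tool pointing down it reaches from about 0.35 to 0.85 m from the base axis. Payload 8.1 kg.
Tool frame: the origin (TCP) lies on the centre line of the jaws, within the pads' length; the fingertips stand 22 mm ahead of it and the grasp point (between the pads) lies 3 mm ahead of it (env.nose_length is the distance from the TCP to the fingertips, in m); x points along the fingers, z is the direction in which the jaws open and shut, and the axes are right-handed (so a half turn about x gives the same grasp; the last joint's range is limited). The gripper opens to 85 mm and grips with 20 to 120 N. Pads are 22 mm wide; open, the fingers measure 114 mm over their backs; the gripper's body (76 mm by 85 mm) begins 54 mm behind the grasp point. The pads swing forward as they close: fully open they stand 13 mm farther back than shut.
Start: joints at [1.101, 0.13, 1.488, -0, 1.523, -0.085], TCP at [0.225, 0.556, 0.231] pointing down, gripper open.
Joint ranges: [-2.96, 2.96], [-0.89, 2.26], [0.02, 2.5], [-1.34, 4.48], [0, 2.73], [-2.66, 2.66]. Speed limits (rad/s): [2.39, 2.39, 2.79, 3.14, 3.14, 3.14].

INTERFACE

Orientations are given as [roll, pitch, yaw] about the fixed x, y, z axes, in that order (R = Rz(yaw) Ry(pitch) Rx(roll)).
In Python, from workcell import env gives the robot as it stands. The module is installed in compiled form; this text tells all that it offers.
- The arm moves only by the shell command python3 -m creep 'ROWS'. ROWS is JSON, a list of rows, each a list of 7 numbers: the shift along the tool's x, y, z in mm, then the turn, a rotation vector about the tool's x, y, z in rad, then the opening in per cent of the stroke, from 0 (shut) to 100 (fully open). In form: [[dx, dy, dz, ax, ay, az, fingers], ...]. A call has 1 to 10 rows; each row is the pose to reach, as a shift and turn from the pose commanded when the call began, along the tool's axes at that moment; what a row does not reach only later rows make up. A row lasts 1/10 s, in which the tool goes at most 50 mm and 8.59 degrees, less where a joint would pass 70% of its speed; a pose out of reach is approached as far as the arm can. A call with a gripper value outside its range is refused whole. The fingers move at their own pace and stop on an object; the grip force is fixed at half the most. Time passes only in rows, so rows that repeat a pose let the fingers close. It gives the time, the measured TCP pose, the force and the opening at its end, in the units of the state.
- env.sense(): the state, without advancing time (a new reading comes with each control period).
- env.snapshot(name): name is "scene" or "side" or "wrist"; returns the picture (400x640x3 uint8, red, green, blue); there is no depth.
- env.camera_model(name): a dict with "K" (3x3 intrinsics, pixels), "view" (4x4, takes a point from world to camera coordinates). Camera axes: x right, y up, looking along -z (the intrinsics and any distortion apply to the point x, -y, -z); pixel columns grow to the right and rows downward; lengths in m; the calibration is good to about 2 mm. A picture is of the moment at which its call begins: read the wrist's pose just before it. camera_model takes no time and is no camera call; for the wrist camera it gives the pose at the moment of the call.
- env.sign_off(): hands the job in, once; it reports no verdict.
The state is a dict: "t": time; "joints": joint angles; "dq": joint speeds; "joint_efforts": joint torques, N m; "position": TCP position; "ee_rot": TCP orientation; "wrist_force": force on the tool from outside, world axes, zero at the start; "ft_torque": the same for the moment, N m; "finger_gap": opening from 0.0 (shut) to 1.0 (fully open).
Only numpy, scipy, OpenCV 4.12 (cv2) and the standard library are available. Lean on these libraries where they do the work, as an engineer would, in place of code of your own. Each camera call takes 0.05 s, during which the arm holds its last target.

## Working session

There is one attempt and no reset: what is moved stays moved. The work goes in short steps, Python scripts to look and compute and a shell command to move; the robot and the scene stay as the last step left them, time stands still between calls to the robot, and variables do not carry over. Pictures are saved under pics/ and viewed, and the job is handed in when it is done.

```bash
mkdir -p pics; ls
python3 - <<'E'
from workcell import env
import cv2,json
s=env.sense(); print({k:(v if not hasattr(v,'tolist') else v.tolist()) for k,v in s.items()}, env.nose_length)
for n in ("scene","side","wrist"):
    m=env.camera_model(n); print(n,m)
    cv2.imwrite(f"pics/{n}0.png",env.snapshot(n)[:,:,::-1])
E
```

```text
pics
{'t': 0.0, 'joints': [1.1006101527674532, 0.13122031027137213, 1.4892753311008422, -1.6260615412231917e-05, 1.523004722461411, -0.08538768924052006], 'dq': [0.00039987033995501843, 0.001049603219148642, -0.0013262947773213611, -0.0006064172518216482, -0.0013382133299802987, -0.0006300010084466289], 'joint_efforts': [-0.0012784074351657182, -56.93928837776184, -50.05565285682678, -0.0004004384663858218, 0.014750462723895907, -6.539795776916435e-05], 'position': [0.2249488140412495, 0.5556363993674979, 0.22991127887911667], 'ee_rot': [3.064717868779823, 1.5688885474171417, -2.032468804074121], 'wrist_force': [0.8497802850393269, -0.10194416182769565, 0.042304103178904894], 'ft_torque': [-0.010445052832110056, 0.02325805379583293, -0.02764946258280027], 'finger_gap': 1.0007607860730814} 0.022
scene {'K': array([[407.30064574,   0.        , 316.92968749],
       [  0.        , 407.30064574, 200.39749459],
       [  0.        ,   0.        ,   1.        ]]), 'view': array([[-0.37989606,  0.92472464,  0.02373432,  0.18771412],
       [-0.54779567, -0.24557272,  0.79975868,  0.17518473
[... 363 characters left out ...]
      [ 0.4680856 ,  0.5668756 ,  0.67789964, -0.34292896],
       [-0.41464704, -0.53653961,  0.73497829, -1.09766599],
       [ 0.        ,  0.        ,  0.        ,  1.        ]])}
wrist {'K': array([[332.29158418,   0.        , 324.79153187],
       [  0.        , 332.29158418, 201.88080022],
       [  0.        ,   0.        ,   1.        ]]), 'view': array([[ 3.74641395e-01,  9.27169639e-01, -5.34569332e-04,
        -5.99487403e-01],
       [-8.93819152e-01,  3.61012098e-01, -2.66002987e-01,
         3.43535470e-02],
       [-2.46436907e-01,  1.00133538e-01,  9.63972056e-01,
        -3.79112902e-01],
       [ 0.00000000e+00,  0.00000000e+00,  0.00000000e+00,
         1.00000000e+00]])}
```

View pics/scene0.png

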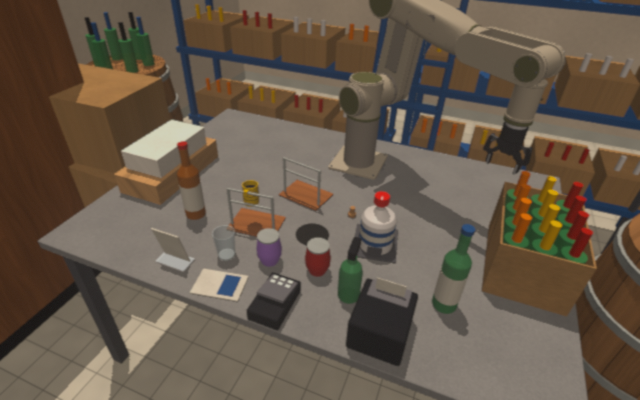

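View pics/side0.png

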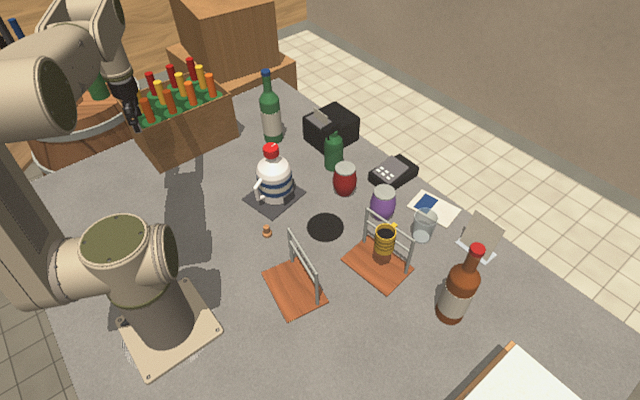

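View pics/wrist0.png

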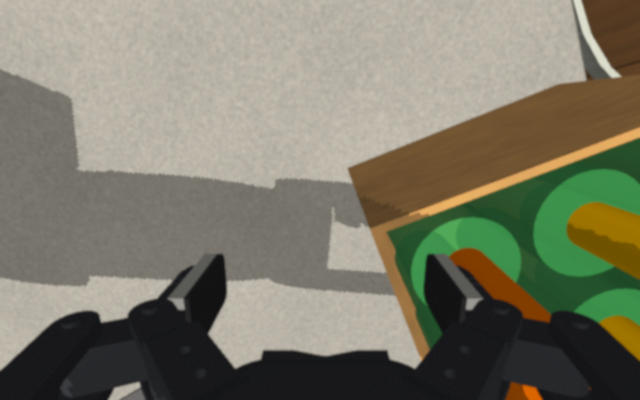

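```bash
cat > h.py <<'E'
import numpy as np, cv2, json
from workcell import env
def ray(m,uv):
    V=m['view'];R=V[:3,:3];t=V[:3,3];c=-R.T@t
    d=np.linalg.inv(m['K'])@np.array([uv[0],uv[1],1.]);d=np.array([d[0],-d[1],-d[2]])
    d=R.T@d;return c,d/np.linalg.norm(d)
def atz(m,uv,z):
    c,d=ray(m,uv);return c+d*(z-c[2])/d[2]
def proj(m,p):
    p=np.atleast_2d(p);q=p@m['view'][:3,:3].T+m['view'][:3,3]
    q=q*[1,-1,-1];q=q@m['K'].T;return q[:,:2]/q[:,2:]
def tri(obs):
    A=np.zeros((3,3));b=np.zeros(3)
    for m,uv in obs:
        c,d=ray(m,uv);P=np.eye(3)-np.outer(d,d);A+=P;b+=P@c
    p=np.linalg.solve(A,b)
    return p,[np.round(proj(m,p)[0]-uv,1) for m,uv in obs]
S=env.camera_model('scene');D=env.camera_model('side')
def crop(src,dst,x0,y0,x1,y1,k):
    im=cv2.imread(src)[y0:y1,x0:x1];cv2.imwrite(dst,cv2.resize(im,None,fx=k,fy=k,interpolation=cv2.INTER_CUBIC))
E
python3 - <<'E'
from h import *
print("rackB",atz(S,(257,222),0.008),atz(D,(378,263),.008))
print("rackA",atz(S,(306,194),0.008),atz(D,(295,288),.008))
print("mat",atz(S,(312,234),0.004),atz(D,(325,227),.004))
print("cap",tri([(S,(382,194)),(D,(271,145))]))
crop("pics/side0.png","pics/c1.png",320,170,480,300,5)
crop("pics/side0.png","pics/c2.png",230,130,350,250,5)
crop("pics/scene0.png","pics/c3.png",215,150,415,270,4)
E
```

```text
rackB [ 0.56770014 -0.20624065  0.008     ] [ 0.57128723 -0.21204789  0.008     ]
rackA [ 0.33527761 -0.11278825  0.008     ] [ 0.32989394 -0.12359834  0.008     ]
mat [0.54288134 0.00101045 0.004     ] [ 0.53832777 -0.00349847  0.004     ]
cap (array([0.5058509 , 0.21970935, 0.21965066]), [array([-0.2,  0.1]), array([-0.2, -0.1])])
```

View pics/c1.png

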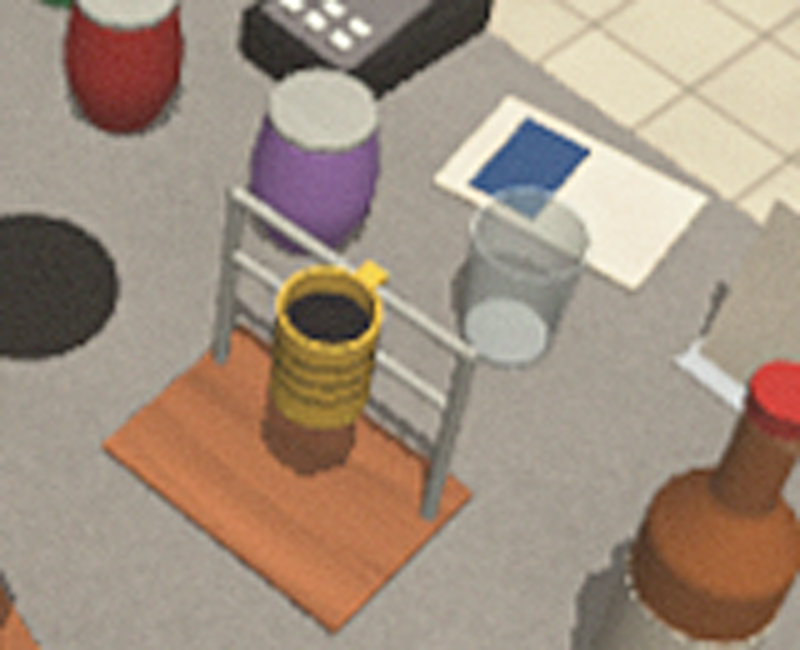

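View pics/c2.png

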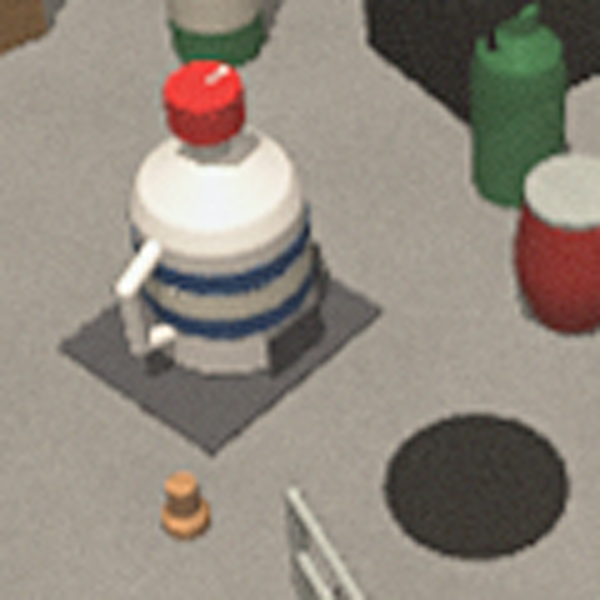

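View pics/c3.png

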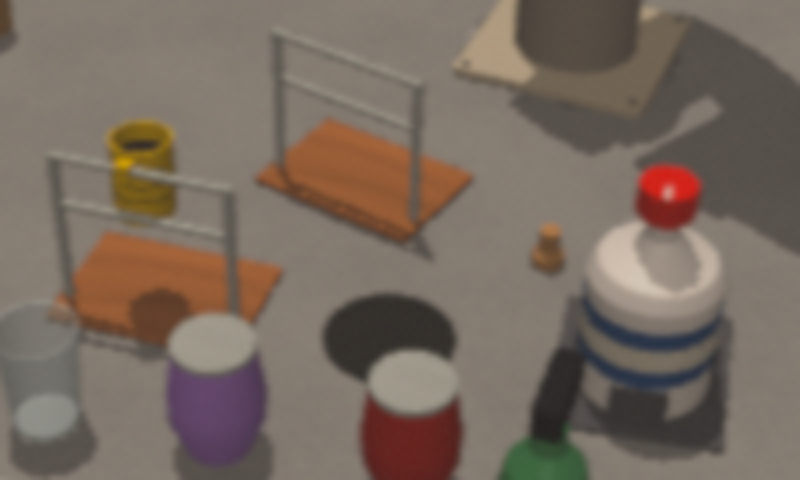

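```bash
cat > fit.py <<'E'
from h import *
from scipy.optimize import least_squares
s=lambda x,y:(x/5+320,y/5+170); c=lambda x,y:(x/4+215,y/4+150)
obs=[(D,s(237,192),(.033,.08,.164)),(D,s(468,352),(.033,-.08,.164)),(D,s(333,632),(-.065,-.09,.008)),(D,s(105,443),(-.065,.09,.008)),(D,s(470,493),(.065,-.09,.008)),
(S,c(53,157),(.033,-.08,.164)),(S,c(232,188),(.033,.08,.164)),(S,c(282,268),(-.065,.09,.008)),(S,c(105,235),(-.065,-.09,.008))]
def res(p):
    R=np.array([[np.cos(p[2]),-np.sin(p[2])],[np.sin(p[2]),np.cos(p[2])]]);o=[]
    for m,uv,l in obs:
        w=np.r_[R@l[:2]+p[:2],l[2]];o+=list(proj(m,w)[0]-uv)
    return np.array(o)
r=least_squares(res,[.57,-.21,-.3]);print(r.x,np.degrees(r.x[2]));print(r.fun.reshape(-1,2).round(1).tolist())
E
python3 fit.py
python3 - <<'E'
from h import *
# cup rim centre (side crop outer ellipse) z? 
print("cup rim",tri([(D,(329/5+320,310/5+170)),(S,(142/4+215,135/4+150))]))
print("cup hook",tri([(D,(372/5+320,272/5+170)),(S,(124/4+215,165/4+150))]))
# cap top centre
print("cap top",tri([(D,(206/5+230,88/5+130)),(S,(669/4+215,183/4+150))]))
# mat via segmentation
for n,m,box in(("scene",S,(290,220,335,245)),("side",D,(300,205,350,250))):
    im=cv2.imread(f"pics/{n}0.png");x0,y0,x1,y1=box
    k=(im[y0:y1,x0:x1].max(2)<75).astype(np.uint8);n_,l,st,ce=cv2.connectedComponentsWithStats(k)
    i=1+st[1:,4].argmax();uv=ce[i]+[x0,y0];print(n,st[i],uv,atz(m,uv,.004))
for name,d,q in(("tv",(323/5+320,110/5+170),(216/4+215,343/4+150)),("tr",(345,168),(415/4+215,382/4+150))):
    print(name,tri([(D,d),(S,q)]))
E
```

```text
[ 0.56888679 -0.20901327  0.10525878] 6.030883742635653
[[-0.2, -0.4], [-0.2, -0.5], [0.0, -0.7], [-1.3, -0.6], [0.6, -1.0], [-0.8, -1.3], [-1.5, -0.3], [0.0, -0.9], [-0.2, -1.8]]
cup rim (array([ 0.56672675, -0.22233299,  0.17165883]), [array([-0.8, -0.2]), array([-0.6,  0.1])])
cup hook (array([ 0.60608422, -0.21690135,  0.16753135]), [array([-0.6, -0.1]), array([-0.5,  0.1])])
cap top (array([0.50420127, 0.21987041, 0.2109669 ]), [array([-0.6, -0.4]), array([-0.6,  0.3])])
scene [  6   4  33  21 419] [310.67064439 232.34606205] [ 0.53664341 -0.0067689   0.004     ]
side [  7   8  36  28 794] [324.91687657 226.9093199 ] [ 0.53835762 -0.00303918  0.004     ]
tv (array([ 0.71592978, -0.07670932,  0.10870477]), [array([-0.8, -0.2]), array([-0.8,  0.1])])
tr (array([0.69377413, 0.08364331, 0.1087241 ]), [array([-0.4, -0.2]), array([-0.5,  0.1])])
```

```bash
cat >> h.py <<'E'
from scipy.spatial.transform import Rotation as Ro
def pose():
    s=env.sense();return np.array(s['position']),Ro.from_euler('xyz',s['ee_rot']).as_matrix(),s
def goal(p,az):
    """print tool-frame shift mm & rotvec to reach world p, tool x down, tool z at azimuth az"""
    q,R,s=pose();z=np.array([np.cos(az),np.sin(az),0]);x=np.array([0,0,-1.]);G=np.c_[x,np.cross(z,x),z]
    print('shift',(R.T@(np.array(p)-q)*1000).round(1),'rotvec',Ro.from_matrix(R.T@G).as_rotvec().round(3),'az now',np.arctan2(R[1,2],R[0,2]).round(3),'j',np.round(s['joints'],2),'tilt',np.degrees(np.arccos(-R[2,0])).round(2))
E
python3 - <<'E'
from h import *
q,R,s=pose();print(R.round(3))
a=np.arctan2(R[1,2],R[0,2]);print('az z',a)
goal((.567,-.222,.40),1.676-np.pi)
goal((.567,-.222,.40),1.676)
print("wineb",tri([(D,(478,249)),(S,(183,146))])); print("winea",tri([(D,(266,73)),(S,(467,230))]))
print("spray",atz(S,(350,295),.01),atz(D,(333,165),.02))
# jug yaw from cap bar
f=[tri([(D,(207/5+230,84/5+130)),]) if 0 else None]
c=lambda x,y:(x/4+215,y/4+150)
E
python3 -c "
from h import *
crop('pics/scene0.png','pics/c4.png',355,180,415,260,8); crop('pics/side0.png','pics/c5.png',250,135,310,215,8)"
```

```text
[[-0.001 -0.927  0.375]
 [-0.001  0.375  0.927]
 [-1.     0.    -0.001]]
az z 1.185983936401317
shift [-169.1 -608.9 -592.7] rotvec [ 2.652e+00 -1.000e-03  2.000e-03] az now 1.186 j [ 1.1   0.13  1.49  0.    1.52 -0.09] tilt 0.08
shift [-169.1 -608.9 -592.7] rotvec [-0.49  -0.001 -0.   ] az now 1.186 j [ 1.1   0.13  1.49  0.    1.52 -0.09] tilt 0.08
wineb (array([ 0.61255365, -0.44244022,  0.29064526]), [array([-1.5, -0.1]), array([-0.9, -0.1])])
winea (array([0.66858008, 0.47809514, 0.29033408]), [array([-0.2, -0.2]), array([-0.4,  0.2])])
spray [0.7559351  0.21450848 0.01      ] [0.7360538  0.19199085 0.02      ]
```

View pics/c4.png

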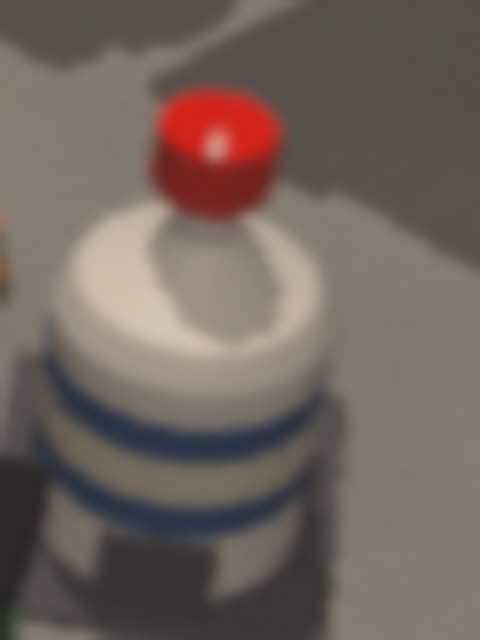

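View pics/c5.png

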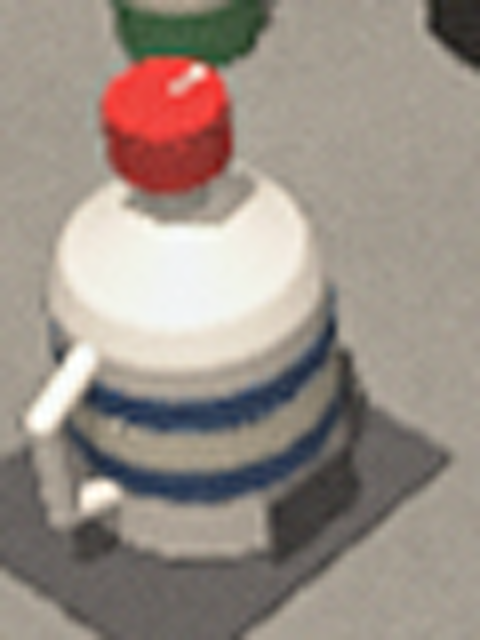

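```bash
python3 -m creep '[[-50,0,0,0,0,0,100],[-100,0,0,0,0,0,100],[-150,0,0,0,0,0,100],[-170,-34,-33,0.147,0,0,100],[-170,-68,-66,0.294,0,0,100],[-170,-102,-99,0.441,0,0,100],[-170,-136,-132,0.588,0,0,100],[-170,-170,-165,0.735,0,0,100],[-170,-204,-198,0.882,0,0,100],[-170,-238,-231,1.029,0,0,100]]'
python3 - <<'E'
from h import *
goal((.560,-.222,.40),1.676-np.pi)
E
```

```text
t: 1.15
position: [0.3593, 0.2509, 0.4008]
ee_rot: [-0.27, 1.571, -0.118]
wrist_force: [1.8, 0.2, 0.4]
finger_gap: 0.998
shift [   0.8 -497.8  127.1] rotvec [ 1.617  0.    -0.   ] az now 0.151 j [ 0.49 -0.31  1.6  -0.    1.86  0.34] tilt 0.0
```

```bash
python3 -m creep '[[0,-47,12,0.147,0,0,100],[0,-94,24,0.294,0,0,100],[0,-141,36,0.441,0,0,100],[0,-188,48,0.588,0,0,100],[0,-235,60,0.735,0,0,100],[0,-282,72,0.882,0,0,100],[0,-329,84,1.029,0,0,100],[0,-376,96,1.176,0,0,100],[0,-423,108,1.323,0,0,100],[0,-470,120,1.47,0,0,100]]'
python3 - <<'E'
from h import *
goal((.560,-.222,.40),1.676-np.pi)
E
```

```text
t: 2.15
position: [0.5514, -0.1948, 0.4007]
ee_rot: [-2.581, 1.571, 2.383]
wrist_force: [0.8, -0.1, 1.8]
finger_gap: 1.004
shift [ 0.7  1.5 28.5] rotvec [ 0.146 -0.     0.   ] az now -1.319 j [-0.43  0.09  1.23  0.    1.83  0.89] tilt 0.01
```

```bash
python3 -m creep '[[0,0,28,0.146,0,0,100],[0,0,28,0.146,0,0,100]]'
python3 - <<'E'
from h import *
goal((.560,-.222,.40),1.676-np.pi)
m=env.camera_model('wrist');np.save('w1.npy',m['view'])
cv2.imwrite('pics/w1.png',env.snapshot('wrist')[:,:,::-1])
E
```

```text
t: 2.35
position: [0.5581, -0.2235, 0.3987]
ee_rot: [-1.85, 1.568, 2.965]
wrist_force: [0.1, 0.2, -0.3]
finger_gap: 1.002
shift [-1.3  2.  -1.3] rotvec [-0.002 -0.001  0.003] az now -1.468 j [-0.47  0.13  1.18 -0.    1.83  1.  ] tilt 0.18
```

View pics/w1.png

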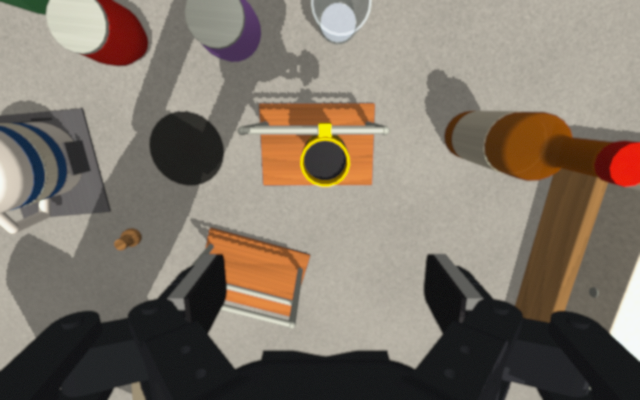

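Run:
```python
from h import *
W={'K':env.camera_model('wrist')['K'],'view':np.load('w1.npy')}
im=cv2.imread('pics/w1.png');hsv=cv2.cvtColor(im,cv2.COLOR_BGR2HSV)
k=cv2.inRange(hsv,(22,120,100),(35,255,255));k[:,:280]=0;k[:100]=0;k[210:]=0;k[:,380:]=0
ys,xs=np.nonzero(k);sel=ys>142
(c,r)=cv2.minEnclosingCircle(np.c_[xs,ys][sel].astype(np.float32));print(c,r)
print('rim',atz(W,c,.175), 'rim tri',tri([(W,c),(D,(385.8,232)),(S,(250.5,183.75))]))
print('px diam',r*2, 'mm', (atz(W,(c[0]+r,c[1]),.175)-atz(W,(c[0]-r,c[1]),.175))*1000)
hk=(325,130);print('hook',atz(W,hk,.170))
g=(im.max(2)<80).astype(np.uint8);g=g[100:200,140:235];n,l,st,ce=cv2.connectedComponentsWithStats(g)
print([(st[i].tolist(),(ce[i]+[140,100]).round(1)) for i in range(1,n) if st[i,4]>200])
for i in range(1,n):
    if st[i,4]>200: print('mat',atz(W,ce[i]+[140,100],.004))
print('bar',atz(W,(241,131),.162),atz(W,(386,128),.162))
print('rack pred',proj(W,[[ .6018-.0084+0,-.1255,.164]]))
crop('pics/w1.png','pics/c6.png',220,80,400,200,4)
```

```text
(324.5540466308594, 161.44595336914062) 25.468000411987305
rim [ 0.56885813 -0.22126834  0.175     ] rim tri (array([ 0.56754098, -0.22179401,  0.17152417]), [array([0.4, 0.7]), array([-0.7, -0.4]), array([-0.6,  0.3])])
px diam 50.93600082397461 mm [  5.88876645 -56.31572805   0.        ]
hook [ 0.60265039 -0.21823101  0.17      ]
[([9, 12, 75, 74, 4252], array([185.9, 148.1]))]
mat [0.54083487 0.00118993 0.004     ]
bar [ 0.59127415 -0.12450634  0.162     ] [ 0.61143444 -0.28598039  0.162     ]
rack pred [[241.52007352 129.27805581]]
```

View pics/c6.png

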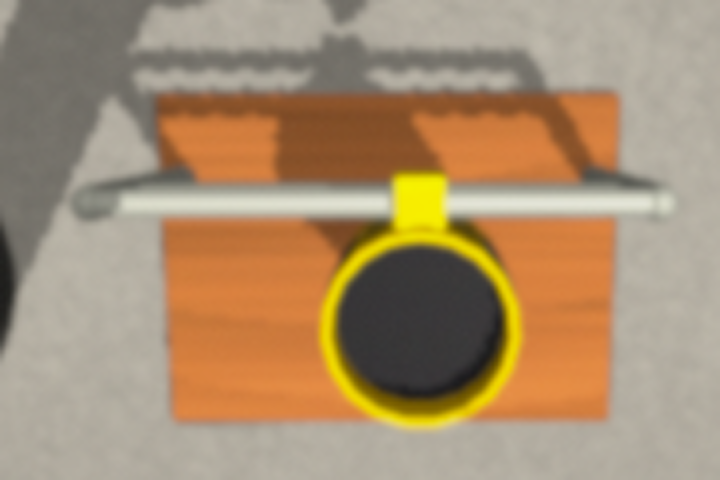

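Run:
```python
from h import *
goal((.568,-.2215,.153),-1.456)
```

```text
shift [246.4  10.4   1.4] rotvec [-0.006 -0.001  0.002] az now -1.462 j [-0.46  0.13  1.18 -0.    1.83  1.  ] tilt 0.15
```

```bash
python3 -m creep '[[0,10.4,1.4,0,0,0,100],[40,10.4,1.4,0,0,0,100],[80,10.4,1.4,0,0,0,100],[120,10.4,1.4,0,0,0,100],[150,10.4,1.4,0,0,0,100],[180,10.4,1.4,0,0,0,100],[180,10.4,1.4,0,0,0,100],[180,10.4,1.4,0,0,0,100]]'
python3 - <<'E'
from h import *
goal((.568,-.2215,.153),-1.456)
m=env.camera_model('wrist')
cv2.imwrite('pics/w2.png',env.snapshot('wrist')[:,:,::-1])
E
```

```text
t: 3.2
position: [0.5685, -0.2191, 0.2216]
ee_rot: [-2.4, 1.57, 2.426]
wrist_force: [1.1, -0.0, -0.6]
finger_gap: 1.0
shift [68.6 -0.8  2.4] rotvec [-0.001 -0.001  0.   ] az now -1.457 j [-0.45  0.16  1.47  0.    1.51  1.  ] tilt 0.04
```

View pics/w2.png

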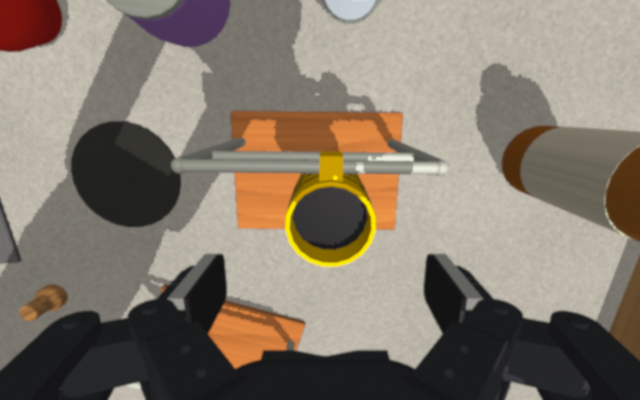

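```bash
python3 -m creep '[[25,-1,2.4,0,0,0,100],[50,-1,2.4,0,0,0,100],[68,-1,2.4,0,0,0,100],[68,-1,2.4,0,0,0,100],[68,-1,2.4,0,0,0,55],[68,-1,2.4,0,0,0,55],[68,-1,2.4,0,0,0,55],[68,-1,2.4,0,0,0,55],[68,-1,2.4,0,0,0,55],[68,-1,2.4,0,0,0,55]]'
```

```text
t: 4.25
position: [0.5695, -0.2232, 0.1564]
ee_rot: [1.001, 1.566, -0.458]
wrist_force: [-1.6, 1.3, 6.8]
finger_gap: 0.638
```

```bash
python3 -m creep '[[0,0,0,0,0,0,20],[0,0,0,0,0,0,20],[0,0,0,0,0,0,20],[-5,0,0,0,0,0,20],[-10,0,0,0,0,0,20],[-20,0,0,0,0,0,20],[-30,0,0,0,0,0,20],[-40,0,0,0,0,0,20],[-50,0,0,0,0,0,20],[-50,0,0,0,0,0,20]]'
python3 - <<'E'
from h import *
goal((.541,0,.30),-1.456)
cv2.imwrite('pics/w3.png',env.snapshot('wrist')[:,:,::-1])
cv2.imwrite('pics/d3.png',env.snapshot('side')[:,:,::-1])
crop('pics/d3.png','pics/c7.png',310,140,470,270,5)
E
```

```text
t: 5.25
position: [0.569, -0.2231, 0.2056]
ee_rot: [0.976, 1.567, -0.483]
wrist_force: [-0.4, -0.6, 0.5]
finger_gap: 0.634
shift [ -94.9   -2.6 -224.7] rotvec [-0.003  0.002 -0.003] az now -1.459 j [-0.46  0.17  1.49 -0.    1.48  1.  ] tilt 0.2
```

View pics/w3.png

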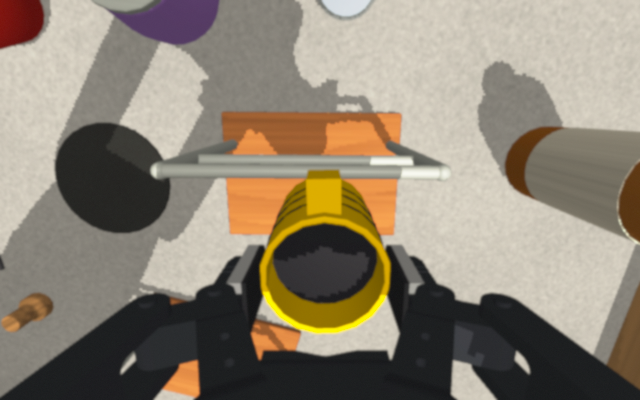

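View pics/c7.png

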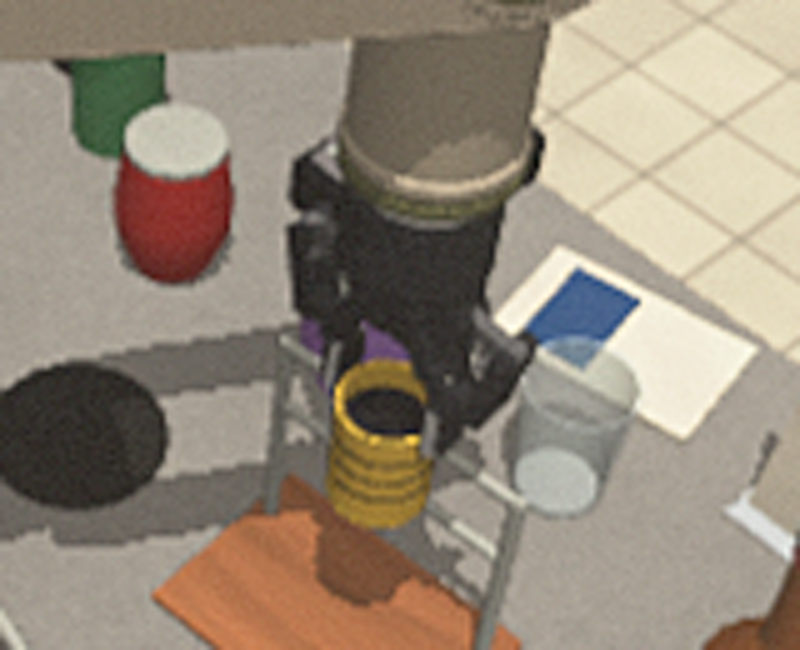

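```bash
python3 -m creep '[[-15,-15,0,0,0,0,20],[-30,-35,0,0,0,0,20],[-30,-55,0,0,0,0,20],[-30,-60,-25,0,0,0,20],[-30,-60,-55,0,0,0,20],[-30,-60,-90,0,0,0,20],[-30,-55,-130,0,0,0,20],[-30,-40,-165,0,0,0,20],[-30,-20,-195,0,0,0,20],[-30,-4,-215,0,0,0,20]]'; python3 -m creep '[[0,0,-9,0,0,0,20],[0,0,-9,0,0,0,20],[0,0,-9,0,0,0,20]]';python3 - <<'E'
from h import *
goal((.540,-.001,.0605),-1.456)
cv2.imwrite('pics/w4.png',env.snapshot('wrist')[:,:,::-1])
cv2.imwrite('pics/d4.png',env.snapshot('side')[:,:,::-1])
crop('pics/d4.png','pics/c8.png',260,120,420,250,5)
E
```

```text
t: 6.35
position: [0.54, -0.007, 0.2324]
ee_rot: [-2.303, 1.57, 2.522]
wrist_force: [0.9, -0.3, -0.1]
finger_gap: 0.633
t: 6.65
position: [0.5385, -0.001, 0.2325]
ee_rot: [-1.338, 1.57, -2.797]
wrist_force: [-1.0, -0.6, -0.5]
finger_gap: 0.634
shift [172.    1.7   0.2] rotvec [-0.003  0.     0.001] az now -1.459 j [-0.1  -0.04  1.66 -0.    1.52  1.36] tilt 0.07
```

View pics/w4.png

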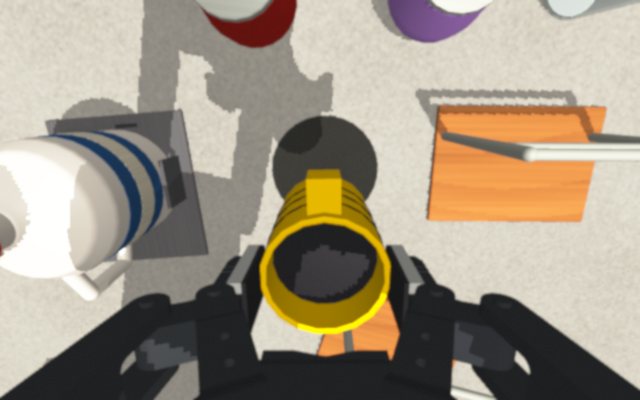

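View pics/c8.png

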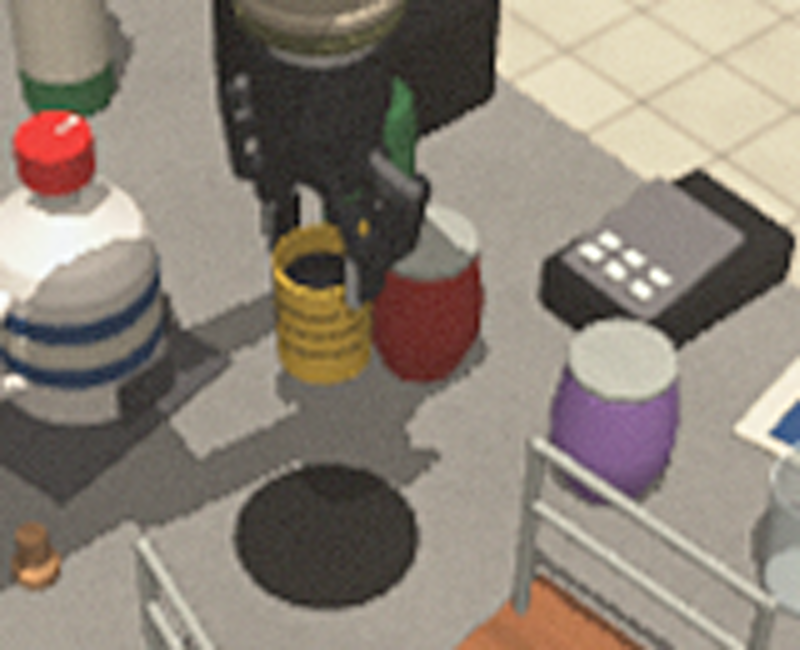

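```bash
python3 -m creep '[[40,1.7,0,0,0,0,20],[80,1.7,0,0,0,0,20],[115,1.7,0,0,0,0,20],[140,1.7,0,0,0,0,20],[155,1.7,0,0,0,0,20],[162,1.7,0,0,0,0,20],[164,1.7,0,0,0,0,20],[166,1.7,0,0,0,0,20],[166,1.7,0,0,0,0,20]]';python3 -m creep '[[1.5,0,0,0,0,0,20],[3,0,0,0,0,0,20],[4,0,0,0,0,0,20],[4,0,0,0,0,0,20]]'
```

```text
t: 7.65
position: [0.5417, -0.0004, 0.0682]
ee_rot: [1.347, 1.569, -0.112]
wrist_force: [-0.3, 0.1, -1.0]
finger_gap: 0.634
t: 8.05
position: [0.5407, -0.0002, 0.063]
ee_rot: [1.861, 1.571, 0.402]
wrist_force: [0.5, -0.2, -0.5]
finger_gap: 0.633
```

```bash
python3 -m creep '[[1,0,0,0,0,0,20],[2,0,0,0,0,0,20],[2,0,0,0,0,0,20]]';python3 -m creep '[[1,0,0,0,0,0,20],[1,0,0,0,0,0,20]]'
```

```text
t: 8.35
position: [0.5422, -0.0, 0.0623]
ee_rot: [1.53, 1.568, 0.071]
wrist_force: [0.3, 0.7, 6.8]
finger_gap: 0.635
t: 8.55
position: [0.5428, 0.0, 0.0622]
ee_rot: [1.527, 1.567, 0.068]
wrist_force: [-0.0, 2.8, 9.6]
finger_gap: 0.633
```

```bash
python3 -m creep '[[-1.5,0,0,0,0,0,20],[-1.5,0,0,0,0,0,70],[-1.5,0,0,0,0,0,80],[-1.5,0,0,0,0,0,100],[-1.5,0,0,0,0,0,100],[-1.5,0,0,0,0,0,100],[-1.5,0,0,0,0,0,100],[-1.5,0,0,0,0,0,100]]';python3 - <<'E'
from h import *
cv2.imwrite('pics/w5.png',env.snapshot('wrist')[:,:,::-1])
E
```

```text
t: 9.35
position: [0.5407, -0.0002, 0.0615]
ee_rot: [-1.706, 1.571, 3.118]
wrist_force: [-0.0, 0.2, -0.7]
finger_gap: 1.001
```

View pics/w5.png

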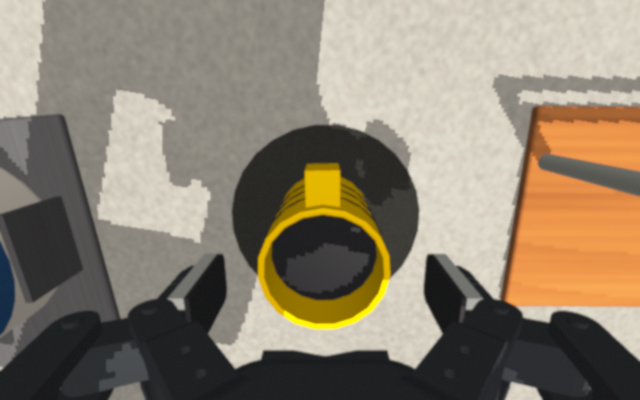

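```bash
python3 -m creep '[[-10,0,0,0,0,0,100],[-30,0,0,0,0,0,100],[-65,0,0,0,0,0,100],[-110,0,0,0,0,0,100],[-155,0,0,0,0,0,100],[-200,0,0,0,0,0,100],[-240,0,0,0,0,0,100],[-270,0,-30,0,0,0,100],[-290,0,-70,0,0,0,100],[-290,0,-110,0,0,0,100]]';python3 - <<'E'
from h import *
goal((.50,.22,.35),-1.456)
E
```

```text
t: 10.4
position: [0.5295, 0.11, 0.357]
ee_rot: [1.577, 1.563, 0.117]
wrist_force: [1.7, 0.2, -0.3]
finger_gap: 0.999
shift [   6.9  -17.2 -112.6] rotvec [-0.005 -0.    -0.008] az now -1.461 j [ 0.11 -0.05  1.45  0.    1.74  1.57] tilt 0.44
```

```bash
python3 -m creep '[[0,-10,-40,0,0,0,100],[0,-17,-80,0,0,0,100],[0,-17,-110,0,0,0,100],[0,-17,-110,0,0,0,100],[0,-17,-110,0,0,0,100]]';python3 - <<'E'
from h import *
goal((.50,.22,.35),-1.456)
m=env.camera_model('wrist');np.save('w6.npy',m['view'])
cv2.imwrite('pics/w6.png',env.snapshot('wrist')[:,:,::-1])
cv2.imwrite('pics/d6.png',env.snapshot('side')[:,:,::-1])
crop('pics/d6.png','pics/c9.png',230,120,390,250,5)
E
```

```text
t: 10.9
position: [0.499, 0.2169, 0.3521]
ee_rot: [1.153, 1.57, -0.304]
wrist_force: [1.8, -1.0, -0.1]
finger_gap: 1.002
shift [ 2.1  1.3 -3. ] rotvec [-0.001  0.    -0.001] az now -1.457 j [ 0.32 -0.04  1.44 -0.    1.74  1.77] tilt 0.03
```

View pics/w6.png

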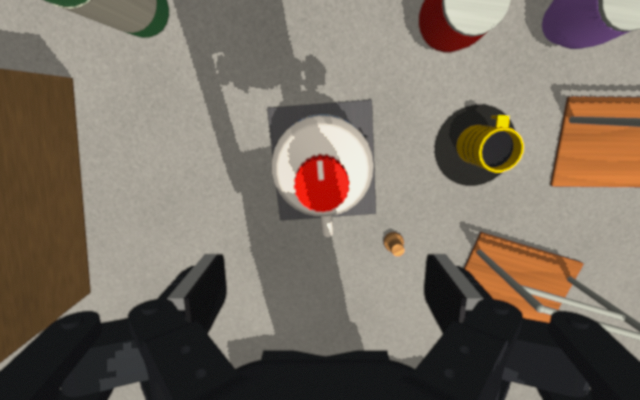

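View pics/c9.png

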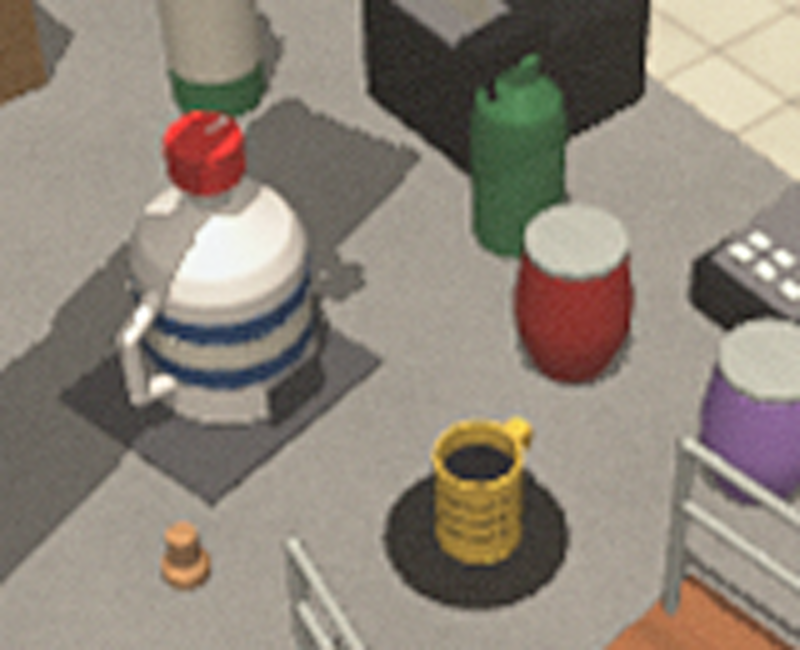

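Run:
```python
from h import *
W={'K':env.camera_model('wrist')['K'],'view':np.load('w6.npy')}
im=cv2.imread('pics/w6.png');hsv=cv2.cvtColor(im,cv2.COLOR_BGR2HSV)
k=((hsv[...,0]<8)|(hsv[...,0]>172))&(hsv[...,1]>150)&(hsv[...,2]>80);k[:,:280]=0;k[:,370:]=0;k[:140]=0;k[230:]=0
ys,xs=np.nonzero(k);print(xs.min(),xs.max(),ys.min(),ys.max())
c,r=cv2.minEnclosingCircle(np.c_[xs,ys].astype(np.float32));print(c,r,atz(W,c,.214),'px for 24mm at z.214',proj(W,[atz(W,c,.214)+[0,.024,0]])-c)
crop('pics/w6.png','pics/c10.png',270,110,380,240,5)
```

```text
295 348 155 211
(321.32574462890625, 182.9853973388672) 28.37317657470703 [0.50437335 0.2210663  0.214     ] px for 24mm at z.214 [[-27.53973989  -3.10173327]]
```

View pics/c10.png

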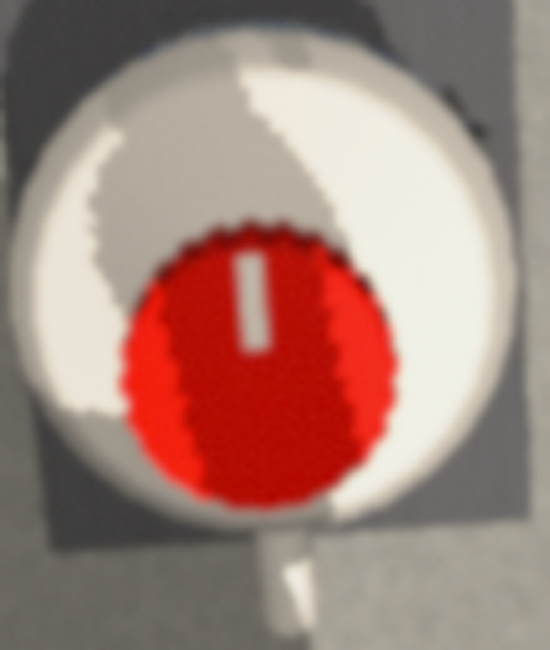

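Run:
```python
from h import *
W={'K':env.camera_model('wrist')['K'],'view':np.load('w6.npy')}
print(atz(W,(321.9,184),.214))
goal((.5037,.2207,.200),-1.456)
```

```text
[0.50353538 0.22047037 0.214     ]
shift [151.9   4.7  -4.5] rotvec [-0.004  0.    -0.   ] az now -1.46 j [ 0.31 -0.04  1.45 -0.    1.74  1.77] tilt 0.03
```

```bash
python3 -m creep '[[30,4.7,-4.5,0,0,0,100],[65,4.7,-4.5,0,0,0,100],[85,4.7,-4.5,0,0,0,100],[85,4.7,-4.5,0,0,0,100],[85,4.7,-4.5,0,0,0,100]]';python3 - <<'E'
from h import *
for i in range(3): goal((.5037,.2207,.200),-1.456); env.snapshot('side')
cv2.imwrite('pics/w7.png',env.snapshot('wrist')[:,:,::-1])
print(proj(env.camera_model('wrist'),[[.5037,.2207,.214]]))
E
```

```text
t: 11.5
position: [0.5038, 0.2206, 0.2672]
ee_rot: [-0.318, 1.571, -1.779]
wrist_force: [-0.1, 0.0, -0.1]
finger_gap: 1.001
shift [67.2 -0.  -0.1] rotvec [-0.004  0.     0.   ] az now -1.46 j [ 0.32 -0.02  1.58 -0.    1.58  1.78] tilt 0.01
shift [68.2 -0.7  0.2] rotvec [-0.004 -0.    -0.002] az now -1.46 j [ 0.32 -0.02  1.58 -0.    1.58  1.78] tilt 0.11
shift [68.7 -1.1  0.5] rotvec [-0.004 -0.001 -0.003] az now -1.46 j [ 0.32 -0.02  1.57 -0.    1.58  1.78] tilt 0.17
[[326.66069225 221.56006296]]
```

View pics/w7.png

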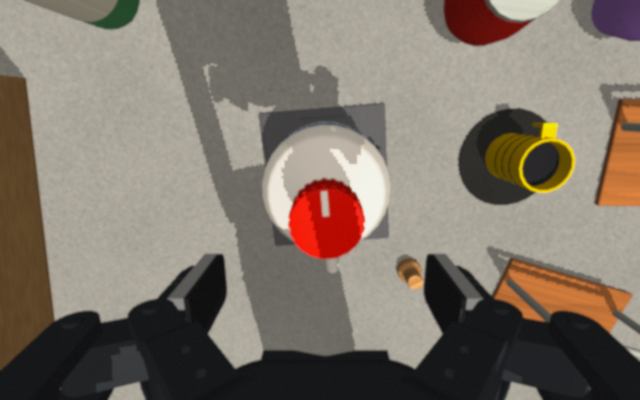

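```bash
python3 -m creep '[[25,0,0,0,0,0,100],[50,0,0,0,0,0,100],[68,0,0,0,0,0,100],[68,0,0,0,0,0,100],[68,0,0,0,0,0,100]]';python3 - <<'E'
from h import *
goal((.5037,.2207,.200),-1.456)
E
python3 -m creep '[[0,0,0,0,0,0,65],[0,0,0,0,0,0,20],[0,0,0,0,0,0,20],[0,0,0,0,0,0,20],[0,0,0,0,0,0,20],[0,0,0,0,0,0,20]]';python3 - <<'E'
from h import *
goal((.5037,.2207,.200),-1.456)
print(env.sense()['wrist_force'],env.sense()['ft_torque'])
cv2.imwrite('pics/w8.png',env.snapshot('wrist')[:,:,::-1])
cv2.imwrite('pics/d8.png',env.snapshot('side')[:,:,::-1])
crop('pics/d8.png','pics/c11.png',210,80,370,210,5)
E
```

```text
t: 12.2
position: [0.5038, 0.2216, 0.1996]
ee_rot: [1.752, 1.57, 0.293]
wrist_force: [0.5, 0.0, 0.3]
finger_gap: 1.001
shift [-0.4 -0.2  0.9] rotvec [-0.003 -0.    -0.001] az now -1.459 j [ 0.32  0.01  1.67 -0.    1.46  1.78] tilt 0.05
t: 12.8
position: [0.5042, 0.2213, 0.1999]
ee_rot: [1.443, 1.569, -0.016]
wrist_force: [0.4, -2.5, 6.1]
finger_gap: 0.533
shift [-0.1 -0.6  0.5] rotvec [-0.003  0.    -0.002] az now -1.459 j [ 0.32  0.01  1.67 -0.    1.46  1.78] tilt 0.12
[ 0.39555209 -2.49525868  6.09703655] [-0.59447949  0.11586798  0.06071153]
```

View pics/w8.png

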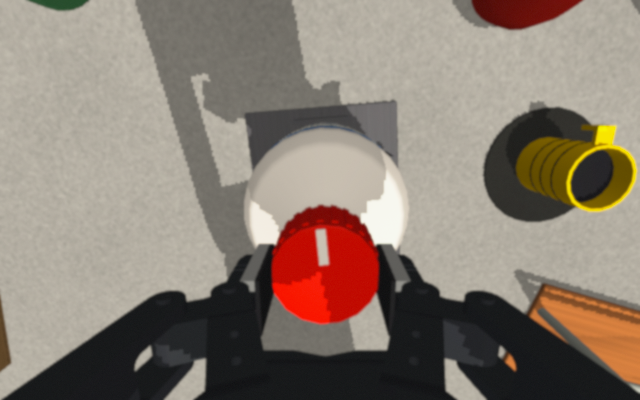

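View pics/c11.png

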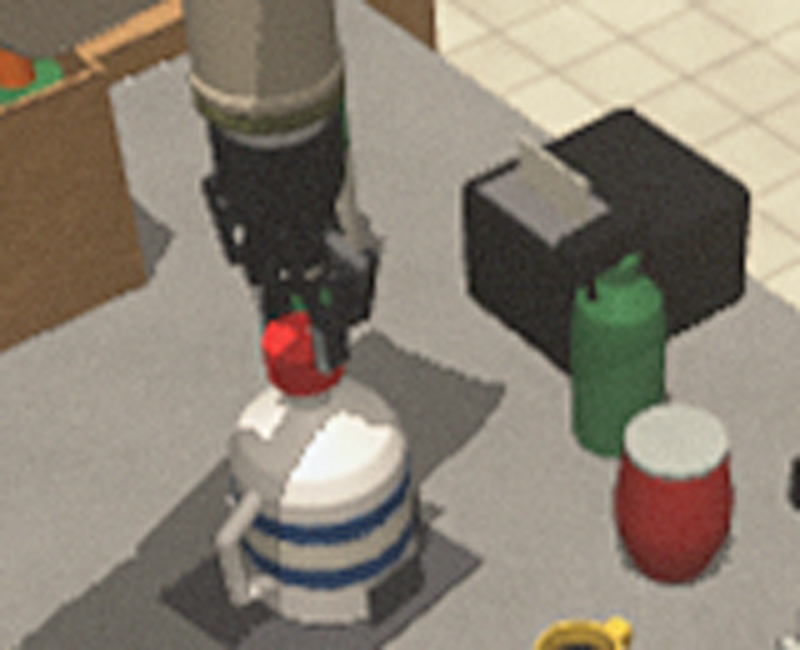

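```bash
python3 -m creep '[[1,0,0,0,0,0,20],[2.5,0,0,0,0,0,20],[4,0,0,0,0,0,20],[5,0,0,0,0,0,20],[5,0,0,0,0,0,20],[5,0,0,0,0,0,20]]';python3 -m creep '[[0.5,0,0,0,0,0,20],[1,0,0,0,0,0,20],[1,0,0,0,0,0,20],[1,0,0,0,0,0,20]]'
```

```text
t: 13.5
position: [0.5043, 0.2213, 0.1956]
ee_rot: [1.489, 1.568, 0.03]
wrist_force: [-2.9, -3.9, 11.0]
finger_gap: 0.533
t: 13.9
position: [0.5043, 0.2213, 0.1949]
ee_rot: [1.504, 1.568, 0.045]
wrist_force: [-2.8, -3.4, 12.7]
finger_gap: 0.532
```

```bash
python3 -m creep '[[0.5,0,0,0,0,0,20],[0.5,0,0,-0.08,0,0,20],[0.5,0,0,-0.18,0,0,20],[0.5,0,0,-0.28,0,0,20],[0.5,0,0,-0.38,0,0,20],[0.5,0,0,-0.48,0,0,20],[0.5,0,0,-0.58,0,0,20],[0.5,0,0,-0.68,0,0,20],[0.5,0,0,-0.78,0,0,20]]';python3 - <<'E'
from h import *
goal((.5037,.2207,.200),-1.456)
print(env.sense()['wrist_force'],env.sense()['ft_torque'])
cv2.imwrite('pics/w9.png',env.snapshot('wrist')[:,:,::-1])
E
```

```text
t: 14.8
position: [0.5046, 0.2221, 0.1946]
ee_rot: [1.072, 1.567, 0.398]
wrist_force: [-2.5, -0.4, 11.6]
finger_gap: 0.535
shift [-5.4 -1.6  0.1] rotvec [ 0.781  0.    -0.004] az now -0.675 j [0.32 0.01 1.68 0.   1.45 1.  ] tilt 0.22
[-2.4586637  -0.43954605 11.62477297] [-0.13187933  0.37436993 -0.07577224]
```

View pics/w9.png

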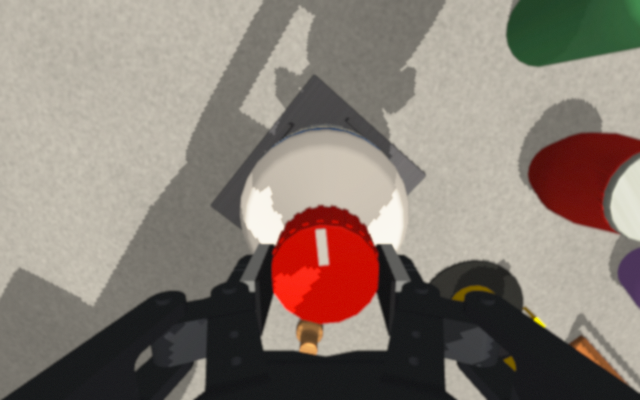

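```bash
python3 -m creep '[[0,0,0,-0.1,0,0,20],[0,0,0,-0.2,0,0,20],[0,0,0,-0.3,0,0,20],[0,0,0,-0.41,0,0,20],[0,0,0,-0.41,0,0,20],[0,0,0,-0.41,0,0,20]]';python3 - <<'E'
from h import *
goal((.5037,.2207,.200),-1.456)
print(env.sense()['wrist_force'],env.sense()['ft_torque'])
cv2.imwrite('pics/w10.png',env.snapshot('wrist')[:,:,::-1])
E
```

```text
t: 15.45
position: [0.5044, 0.2223, 0.1946]
ee_rot: [0.772, 1.567, 0.503]
wrist_force: [-3.3, 1.1, 12.2]
finger_gap: 0.53
shift [-5.4 -1.7 -0.2] rotvec [ 1.188e+00  1.000e-03 -4.000e-03] az now -0.268 j [0.32 0.01 1.68 0.   1.45 0.59] tilt 0.21
[-3.33012845  1.1215152  12.23863169] [-0.01346769  0.49435855  0.09994863]
```

View pics/w10.png

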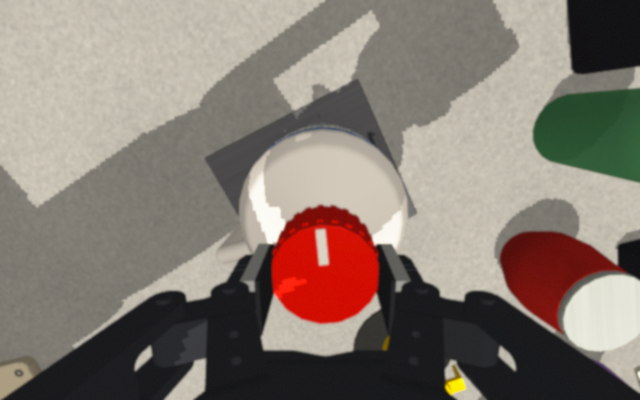

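```bash
python3 -m creep '[[-2,0,0,0,0,0,20],[-5,0,0,0,0,0,20],[-8,0,0,0,0,0,20],[-11,0,0,0,0,0,20],[-14,0,0,0,0,0,20],[-14,0,0,0,0,0,20]]'
```

```text
t: 16.1
position: [0.5033, 0.2214, 0.206]
ee_rot: [-2.497, 1.57, -2.766]
wrist_force: [0.3, 0.7, 0.4]
finger_gap: 0.531
```

Force has dropped to zero: the cap is off and free. I'll continue straight up.

```bash
python3 -m creep '[[-10,0,0,0,0,0,20],[-22,0,0,0,0,0,20],[-36,0,0,0,0,0,20],[-48,0,0,0,0,0,20],[-55,0,0,0,0,0,20],[-57,0,0,0,0,0,20],[-57,0,0,0,0,0,20],[-57,0,0,0,0,0,20],[-57,0,0,0,0,0,20]]';python3 - <<'E'
from h import *
s=env.sense();print(s['position'],np.abs(s['dq']).max(),s['wrist_force'],s['finger_gap'])
for n in('side','scene','wrist'): cv2.imwrite(f'pics/{n}f.png',env.snapshot(n)[:,:,::-1])
crop('pics/sidef.png','pics/c12.png',220,80,380,210,5);crop('pics/scenef.png','pics/c13.png',270,110,430,240,5)
E
```

```text
t: 17.0
position: [0.5031, 0.2214, 0.2622]
ee_rot: [-2.534, 1.569, -2.802]
wrist_force: [0.1, -0.3, -0.2]
finger_gap: 0.533
[0.50310083 0.22138828 0.26216125] 0.0031575337850898227 [ 0.12092513 -0.28524286 -0.19572802] 0.5333456379826922
```

View pics/c12.png

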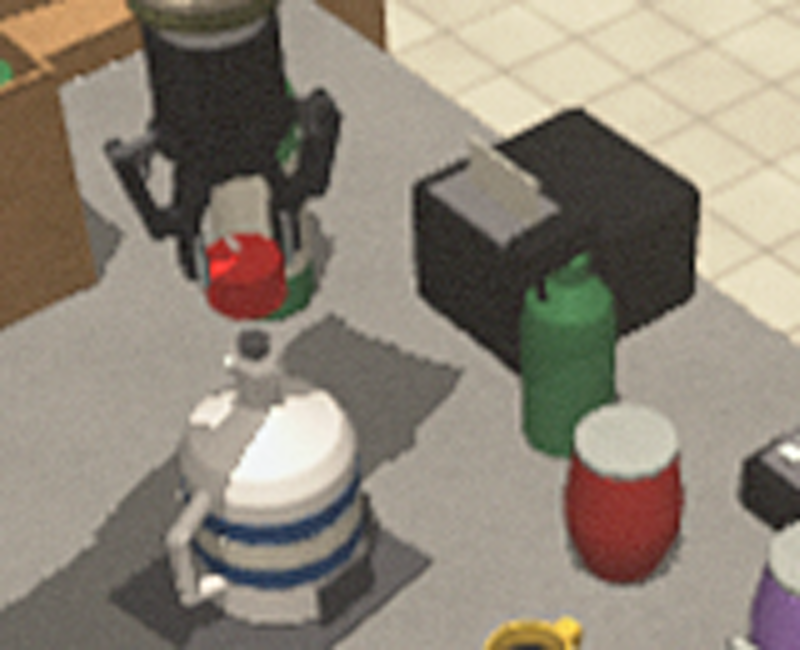

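View pics/c13.png

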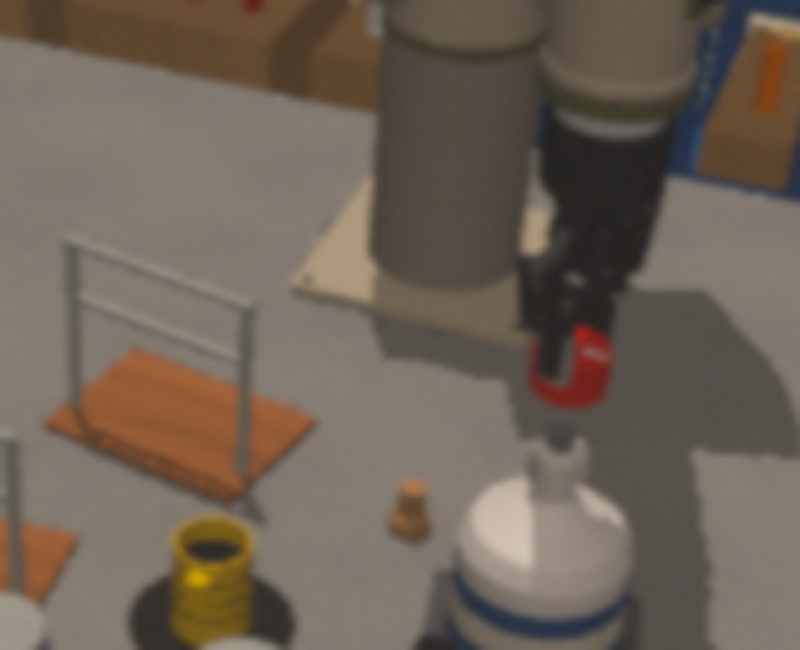

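View pics/wristf.png

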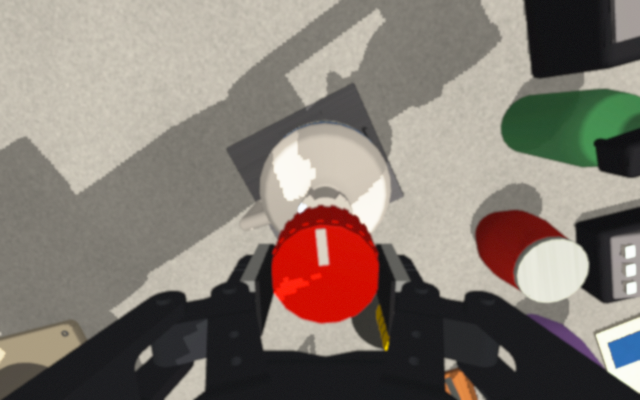

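```bash
python3 -c "
from workcell import env
print(env.sign_off(), env.sense()['t'])"
```

```text
the job is handed in; nothing more can be done
the job is handed in; nothing more can be done
```

I finished both parts and handed the job in at about 17 s of the 58 s allowed. The hand-in gives no verdict.

- **Cup:** I took it from the right-hand of the two racks, raised it 50 mm, drew it away along the rack's -x and set it down with under 10 N. Then I let go. The side view afterwards shows it upright near the middle of the mat, roughly 2–3 mm off by the different camera estimates.
- **Cap:** I pushed it down about 5–6 mm at about 12 N and turned it about 68° anticlockwise; the white bar turned with the gripper. It lifted off with no force left on the wrist.
- **Last check:** the cap is still in the gripper (opening 0.53, joints at rest, wrist force under 0.5 N). It is straight above the open neck, with its rim about 50 mm clear. That clearance comes from how far the arm moved, not from a direct measurement.
- **Bystanders:** none look moved in the views I took. I did not measure their positions again.
- **Disagreements:** the camera estimates for the mat and rack differed by 2–4 mm (and the rack's yaw by about 1°), which was well within what the task allows. No check failed.

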